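Index the lens carriage on the optical rail

TASK

The lens carriage on the optical rail is clamped at one end by its cam lever. Press the raised lever fully down to free the carriage, then take the carriage by its upright finger tab and slide it along the rail, feeling for the spot where its spring ball clicks into the hidden notch. Stop there and finish with the fingers still gripping the tab and the carriage at rest in the notch; leave the lever down and the bottle, screwdriver and tray where they are.

Things in the scene. Friction and masses are not known exactly. Their poses are not given: they have to be found in the camera images.
- rail: Aluminium optical rail on a dark steel base plate, fixed; base 140 wide (x) x 420 long (y) x 10 mm high, rail 104 x 400 mm, its top 37 mm above the bench, a dark block near each end. Origin: centre of the base's underside on the bench, z up; its y axis is the sliding direction, the lever is on its -x side. Turned by up to 0.25 rad.
- carriage (a joint): Position in m of the black lens carriage (500 g, 70 mm long) along the rail's +y: 0 at the -y end, 0.21 at the other; its middle is at rail y = -0.11 + value. Starts at 0 to 0.035. Drag once free: 2 to 3 N. The hidden notch is at a value between 0.075 and 0.165, new each time, to be felt: there about 10 N is needed to push on or back; if overrun, bring it back.
- plunger (a joint): Spring ball of the hidden detent: its travel in m, 0 to 0.001 while it rides on the flat, 0.003 or more when fully in the notch (45 degree flanks, 10 mm wide in all). It drops over the last 3 mm before the notch centre, pulling the carriage forward. Readings are noisy.
- tab (a point): Centre of the finger tab to grip: upright aluminium plate on the carriage, 20 mm in rail x, 14 mm thick in rail y (the sliding direction), free from 50 (carriage top) to 96 mm above the bench; this point is 80 mm up, 16 mm to -x of the rail's middle. Axes as the rail's. Over 25 mm free at both y faces. A lens ring, top 101 mm up, begins 27 mm to its +x side.
- lever (a joint): Cam lever angle in rad: starts at 0 to 0.06 (locked, 40 degrees above level, pointing to rail -x); grows as the lever is pressed down, 0.95 at its stop (14 degrees below level). Locked, the carriage holds over 10 N; it is free from 0.8 on. It takes 4 to 8 N downward on the lever's outer half, gives way soon after the start, and stays where left.
- lever_pivot (a point): Axis of the cam lever, which lies along rail y, 46 mm above the bench, 46 mm to the -x side of the rail's middle and at the same y as the tab.
- lever_end (a point): Tip of the steel cam lever: a bar 16 mm wide (y), 7 mm thick, its end 70 mm from the pivot; this point is in the middle of its end.
- bottle: Bystander: clear bottle with black cap, 48 mm across, 130 mm high, origin at the centre of its foot. Leave alone.
- driver: Bystander: screwdriver lying on the bench beyond the rail. Leave alone.
- tray: Bystander: grey open parts tray 100 x 130 x 30 mm, origin under its centre. Leave alone.

How it is judged:
On the way, in this order (a step that is already met when the one before it is completed fails the run):
1. the cam lever is pressed down, freeing the carriage (value of joint lever above 0.8 rad), for 0.2 s.
2. the carriage sits with its ball in the notch, held by the fingers (value of joint plunger above 0.002 m and value of joint lever above 0.8 rad and contact force between the fingers and carriage above 2 N), for 0.3 s.
At the end, for the whole second after the job is handed in: The lever is still down (over 0.8 rad), the ball sits in the notch (sunk at least 2 of its 3 mm), the carriage is at rest (under 4 mm/s), and the fingers still grip it (over 2 N) (all of step 2 and velocity of joint carriage between -0.004 and 0.004 m/s); the arm keeps its last pose, push and grip.
It fails at once if the bottle is moved by more than 30 mm (distance of bottle from where it was at the start of the episode above 0.03 m).
It fails at once if the driver is moved by more than 30 mm (distance of driver from where it was at the start of the episode above 0.03 m).
It fails at once if the tray is moved by more than 30 mm (distance of tray from where it was at the start of the episode above 0.03 m).
It also fails if it takes over 59 s, if anything falls off the work surface, if the arm or the gripper's body presses on something with over 40 N, if the wrist force passes 120 N, or if a joint passes its speed limit or range.

ROBOT

A 6-joint arm with a two-finger parallel gripper is mounted at the origin on the work surface. World frame = base frame: x ahead of the robot, y to its left, z up, the work surface at z = 0. Lengths are in m, angles in rad, forces in N, time in s.
With the tool pointing down it reaches from about 0.375 to 0.9 m from the base axis. Payload 3.1 kg.
Tool frame: the origin (TCP) lies between the finger pads; the fingertips stand 22 mm ahead of it and the grasp point (between the pads) lies 3 mm ahead of it; z points along the fingers, y is the direction in which the jaws open and shut (so a half turn about z gives the same grasp; the last joint's range is limited). The gripper opens to 87 mm and grips with 3 to 60 N. Pads are 19 mm wide; open, the fingers measure 117 mm over their backs; the gripper's body (75 mm by 190 mm) begins 51 mm behind the grasp point.
Start: joints at [1.167, 0.527, 1.433, -0, 1.181, -0.178], TCP at [0.14, 0.609, 0.245] pointing down, gripper open.
Joint ranges: [-3.08, 3.08], [-0.75, 2.2], [0.22, 2.44], [-1.43, 4.57], [0, 2.65], [-2.85, 2.85]. Speed limits (rad/s): [2.79, 2.79, 3.14, 3.14, 3.14, 3.14].

INTERFACE

Orientations are given as a unit quaternion [x, y, z, w].
In Python, from rig import get_obs, camera, get_calibration, hand_in, search_frame gives the robot as it stands.
- The arm moves only by the shell command python3 -m jog 'ROWS' [FORCE]. ROWS is JSON, a list of rows, each an object with "grip": the closure in counts, from 0 (fully open) to 255 (shut); "travel": the shift along the world's x, y, z in cm, a list of three; "twist": the turn about the world's z in degrees. A call has 1 to 8 rows; each row shifts and turns the commanded pose from where the row before left it; what a row does not reach is not made up. A row lasts 1/10 s, in which the tool goes at most 50 mm and 8.59 degrees, less where a joint would pass 70% of its speed; a pose out of reach is approached as far as the arm can. A call is refused whole if a number of a shift passes 5 or a number of a turn 8.59, either way. A call with a gripper value outside its range is refused whole. The fingers move at their own pace and stop on an object; FORCE is the grip in N (left out, the last holds). Time passes only in rows, so rows that do not move let the fingers close. It gives the time, the measured TCP pose, the force and the opening at its end, in the units of the state.
- get_obs(): the state, without advancing time (a new reading comes with each control period).
- camera(name): name is "scene" or "top"; returns the picture (420x560x3 uint8, red, green, blue); there is no depth.
- get_calibration(name): a dict with "fx", "fy", "cx", "cy" (pixels), "R" (3x3) and "t" (3): a world point X has camera coordinates R X + t. Camera axes: x right, y down, z forward; pixel columns grow to the right and rows downward; lengths in m; the calibration is good to about 2 mm. A picture is of the moment at which its call begins. get_calibration takes no time and is no camera call.
- hand_in(): hands the job in, once; it reports no verdict.
Trained networks look in the newest picture that a camera, given by its name, has taken for a name from the list of things; names that differ only in an ending like _2 or _b are one class to them, and where a whole thing is asked for, a point or a joint stands for the part that bears it (a point fixed in the world has none). Each returns a list of dicts, best first, with "p" (0 to 1); they miss things now and then, are a little off and sometimes report something else, mostly with a low value. They report only what shows in the picture. A call takes as long as a camera call.
- search_frame(target, camera): "at" ([x, y, z] in m, in world coordinates, good to about 4 mm: the middle of the surface that is visible of it).
The state is a dict: "time": time; "q": joint angles; "joint_velocities": joint speeds; "joint_torque": joint torques, N m; "position": TCP position; "tool_rot": TCP orientation; "ft_force": force on the tool from outside, world axes, zero at the start; "moment": the same for the moment, N m; "grip_width": finger opening in m.
Only numpy, scipy, OpenCV 4.12 (cv2) and the standard library are available. Lean on these libraries where they do the work, as an engineer would, in place of code of your own. Each camera call takes 0.05 s, during which the arm holds its last target. There are 200 camera calls.

## Working session

There is one attempt and no reset: what is moved stays moved. The work goes in short steps, Python scripts to look and compute and a shell command to move; the robot and the scene stay as the last step left them, time stands still between calls to the robot, and variables do not carry over. Pictures are saved under pics/ and viewed, about 8 in all and at most 12, crops included, and the job is handed in when it is done.

```bash
mkdir -p pics; cat > h.py <<'E'
import numpy as np, cv2
from rig import *
def snap(n,f):
    im=camera(n); cv2.imwrite('pics/'+f,cv2.cvtColor(im,cv2.COLOR_RGB2BGR)); return im
def proj(n,X):
    c=get_calibration(n); p=np.array(c['R'])@np.array(X)+np.array(c['t']); return c['fx']*p[0]/p[2]+c['cx'],c['fy']*p[1]/p[2]+c['cy']
def ray(n,u,v,z):
    c=get_calibration(n);R=np.array(c['R']);t=np.array(c['t']);o=-R.T@t
    d=R.T@np.array([(u-c['cx'])/c['fx'],(v-c['cy'])/c['fy'],1]); return o+d*(z-o[2])/d[2]
E
python3 - <<'E'
from h import *
a=snap('scene','s1.png');b=snap('top','t1.png')
for n in ['scene','top']:
  for k in ['rail','carriage','tab','lever','lever_pivot','lever_end','bottle','driver','tray']:
    try:
      for r in search_frame(k,n)[:2]: print(n,k,np.round(r['at'],4),round(r['p'],2))
    except Exception as e: print(n,k,e)
o=get_obs();print(o)
E
```

```text
scene rail [0.6041 0.0534 0.0387] 0.89
scene carriage [ 0.5641 -0.0589  0.0512] 0.57
scene lever [ 0.4876 -0.0453  0.0687] 0.71
scene lever_pivot [ 0.4866 -0.048   0.0676] 0.66
scene lever_end [ 0.4861 -0.0462  0.0676] 0.6
scene bottle [0.7793 0.1705 0.0717] 0.93
scene driver [ 0.8284 -0.0818  0.0193] 0.74
scene driver [ 0.4887 -0.0489  0.0665] 0.17
scene tray [0.3286 0.383  0.0089] 0.74
top rail [0.5707 0.0364 0.0396] 0.93
top carriage [ 0.5428 -0.0561  0.0536] 0.97
top tab [ 0.5506 -0.0588  0.0507] 0.64
top lever [ 0.4865 -0.0481  0.0642] 0.73
top lever_pivot [ 0.4896 -0.0461  0.0709] 0.55
top lever_end [ 0.4878 -0.052   0.0703] 0.73
top bottle [ 0.5434 -0.0576  0.0541] 0.66
top bottle [0.7507 0.1666 0.0862] 0.64
top driver [ 0.8112 -0.0837  0.0217] 0.94
top tray [0.3263 0.3884 0.0048] 0.85
top tray [0.5704 0.0326 0.0346] 0.44
{'time': 1.0, 'q': array([ 1.16649711e+00,  5.27492498e-01,  1.43268059e+00, -1.37095175e-05,
        1.18138739e+00, -1.78524827e-01]), 'joint_velocities': array([-2.45590444e-04, -3.77540285e-04,  5.30579711e-05,  1.20102105e-03,
       -7.51114792e-05, -1.78279936e-03]), 'joint_torque': array([ 2.00487962e-04, -4.40029478e+01, -1.76987100e+01,  6.34158030e-02,
        5.03913837e-02,  6.20587400e-06]), 'position': array([0.13989954, 0.6091319 , 0.24455921]), 'tool_rot': array([1.12645000e-01, 9.93635297e-01, 1.35908989e-05, 1.06973523e-05]), 'ft_force': array([ 0.26395648, -0.2509356 , -0.59875207]), 'moment': array([ 0.02927892, -0.01214062,  0.04379004]), 'grip_width': 0.08674446306527203}
```

```bash
python3 -c "
import cv2;a=cv2.imread('pics/s1.png');b=cv2.imread('pics/t1.png');print(a.shape)"
```

```text
(420, 560, 3)
```

View pics/t1.png

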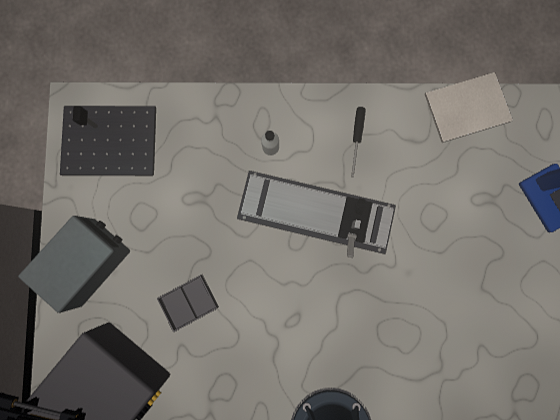

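View pics/s1.png

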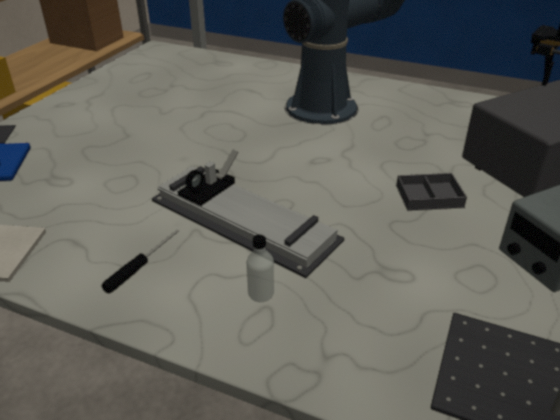

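The top view shows the rail from about (250,171) to (386,253), with the carriage at the right (-y) end at (355,225) and the lever pointing down at (350,255). The bottle is at (270,142), the driver at (358,130) and the tray at (188,302). Next I'll zoom in.

```bash
python3 - <<'E'
from h import *
a=cv2.imread('pics/t1.png')[160:265,230:405]; cv2.imwrite('pics/t1c.png',cv2.resize(a,None,fx=4.5,fy=4.5,interpolation=cv2.INTER_CUBIC))
P=[ray('top',u,v,.01)[:2] for u,v in [(250,171),(396,206),(386,253),(238,219)]]
print(np.round(P,4)); r=cv2.minAreaRect(np.float32(P)); print(r)
print(np.round(np.mean(P,0),4), [np.arctan2(*(-(P[i]-P[j]))) for i,j in[(0,1),(3,2)]],[np.linalg.norm(P[i]-P[j]) for i,j in[(0,1),(3,2),(0,3),(1,2)]])
E
```

```text
[[ 0.693   0.2199]
 [ 0.5959 -0.1844]
 [ 0.4668 -0.1535]
 [ 0.5589  0.2515]]
((0.5781776905059814, 0.03339459002017975), (0.4157525300979614, 0.13777007162570953), 76.70657348632812)
[0.5787 0.0334] [np.float64(-2.9058936302239706), np.float64(-2.917985413589335)] [np.float64(0.41575539420605473), np.float64(0.4153886600260388), np.float64(0.13777007384761228), np.float64(0.13274651717608862)]
```

View pics/t1c.png

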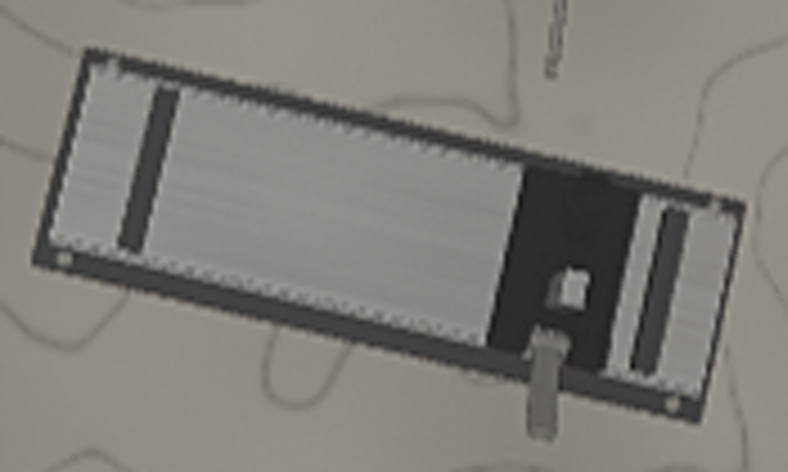

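The crop confirms the base corners. The carriage is centred near crop (564,270), the tab top near (575,288) and the lever end near (541,435).

```bash
cat >> h.py <<'E'
yaw=-0.2325; C=np.array([0.5785,0.0334]); ex=np.array([np.cos(yaw),np.sin(yaw)]); ey=np.array([-np.sin(yaw),np.cos(yaw)])
W=lambda x,y:C+x*ex+y*ey
L=lambda p:np.array([(np.array(p[:2])-C)@ex,(np.array(p[:2])-C)@ey])
E
python3 - <<'E'
from h import *
px=lambda u,v:((u+.5)/4.5-.5+230,(v+.5)/4.5-.5+160)
P=np.array([ray('top',*px(*q),.01)[:2] for q in [(88,48),(745,203),(700,422),(33,265)]])
M=np.array([[.07,.21],[.07,-.21],[-.07,-.21],[-.07,.21]])
A=P-P.mean(0);print('c',P.mean(0)); print('yaw',np.arctan2((M[:,0]*A[:,1]-M[:,1]*A[:,0]).sum(),(M*A).sum()))
for n,q,z in [('carr',(563.7,269.7),.05),('tab',(575,288),.096),('end',(541,437),.09)]:
  p=ray('top',*px(*q),z);print(n,p.round(4),L(p).round(4))
print(L([.5428,-.0561]),L([.4878,-.052]))
E
```

```text
c [0.58015008 0.03581676]
yaw -0.23061174954778516
carr [ 0.5552 -0.0626  0.05  ] [-0.0006 -0.0988]
tab [ 0.5414 -0.0602  0.096 ] [-0.0145 -0.0997]
end [ 0.4579 -0.0408  0.09  ] [-0.1003 -0.1   ]
[-0.01411765 -0.09531753] [-0.06858247 -0.10400045]
```

```bash
python3 -m jog '[{"grip":255,"travel":[3,-3.5,0],"twist":0},{"grip":255,"travel":[3,-3.5,0],"twist":0},{"grip":255,"travel":[2.5,-4,0],"twist":0},{"grip":255,"travel":[2.5,-4,0],"twist":0},{"grip":255,"travel":[2,-4,0],"twist":0},{"grip":255,"travel":[2,-4,0],"twist":-0.3},{"grip":255,"travel":[2,-4,0],"twist":0},{"grip":255,"travel":[2,-4,0],"twist":0}]' 20
python3 -m jog '[{"grip":255,"travel":[2,-4,0],"twist":0},{"grip":255,"travel":[2,-4,0],"twist":0},{"grip":255,"travel":[2,-4,0],"twist":0},{"grip":255,"travel":[2,-4,0],"twist":0},{"grip":255,"travel":[2,-4,0],"twist":0},{"grip":255,"travel":[1.5,-4.5,-1],"twist":0},{"grip":255,"travel":[1,-4.5,-3],"twist":0},{"grip":255,"travel":[1,-4.0,-3],"twist":0}]'
python3 -m jog '[{"grip":255,"travel":[0,-1,-2],"twist":0},{"grip":255,"travel":[0,0,0],"twist":0},{"grip":255,"travel":[0,0,0],"twist":0}]'
```

```text
time: 1.8
position: [0.3306, 0.2976, 0.2449]
tool_rot: [0.115, 0.993, 0.0, 0.0]
ft_force: [1.5, 0.4, 0.6]
grip_width: 0.0313
time: 2.6
position: [0.4653, -0.0283, 0.1781]
tool_rot: [0.116, 0.993, -0.0, 0.002]
ft_force: [0.5, 1.0, 1.5]
grip_width: 0.0002
time: 2.9
position: [0.4635, -0.0358, 0.1579]
tool_rot: [0.116, 0.993, 0.0, -0.001]
ft_force: [0.0, 0.5, 1.0]
grip_width: 0.0002
```

```bash
python3 -m jog '[{"grip":255,"travel":[0.2,-0.5,-1.5],"twist":0},{"grip":255,"travel":[0,0,-2],"twist":0},{"grip":255,"travel":[0,0,0],"twist":0}]'
python3 - <<'E'
from h import *
print(get_obs()['position'])
im=snap('scene','s2.png');t=snap('top','t2.png')
a=cv2.resize(im[130:250,130:290],None,fx=3.4,fy=3.4,interpolation=cv2.INTER_CUBIC)
b=cv2.resize(t[180:280,310:400],None,fx=4.08,fy=4.08,interpolation=cv2.INTER_CUBIC)
h=min(len(a),len(b));c=np.hstack([a[:h],b[:h]]);c=cv2.resize(c,(780,int(h*780/c.shape[1])));cv2.imwrite('pics/c2.png',c[:,:,::-1])
E
```

```text
time: 3.2
position: [0.465, -0.0395, 0.1227]
tool_rot: [0.114, 0.993, 0.0, -0.001]
ft_force: [-0.7, 0.2, 0.7]
grip_width: 0.0005
[ 0.46503834 -0.03954698  0.12274673]
```

View pics/c2.png

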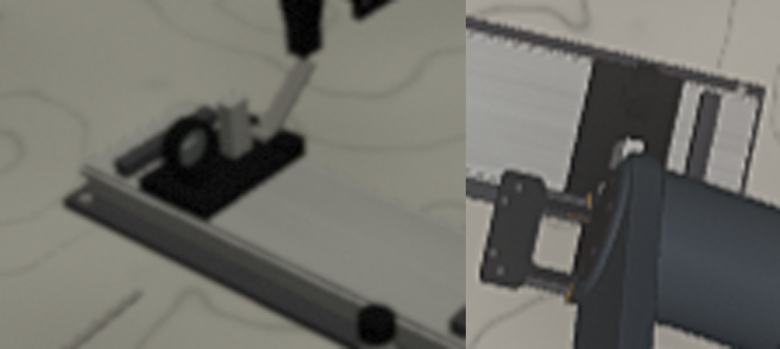

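In the scene crop, the closed fingertips at (303,52) sit just above the lever end at (305,62). Now I'll press down.

```bash
python3 -m jog '[{"grip":255,"travel":[0,0,-1],"twist":0},{"grip":255,"travel":[0,0,-1],"twist":0},{"grip":255,"travel":[0,0,-1],"twist":0},{"grip":255,"travel":[0,0,-1],"twist":0},{"grip":255,"travel":[0,0,-1],"twist":0},{"grip":255,"travel":[0,0,-0.3],"twist":0},{"grip":255,"travel":[0,0,0],"twist":0}]'
python3 -m jog '[{"grip":255,"travel":[0,0,-0.3],"twist":0},{"grip":255,"travel":[0,0,-0.3],"twist":0},{"grip":255,"travel":[0,0,0],"twist":0}]'
```

```text
time: 4.0
position: [0.4655, -0.041, 0.069]
tool_rot: [0.115, 0.993, 0.0, -0.001]
ft_force: [-0.3, -0.1, 0.9]
grip_width: 0.0002
time: 4.3
position: [0.4661, -0.0412, 0.0638]
tool_rot: [0.115, 0.993, -0.0, 0.0]
ft_force: [0.1, -0.3, -0.1]
grip_width: 0.0007
```

```bash
python3 -m jog '[{"grip":255,"travel":[0,0,-0.2],"twist":0},{"grip":255,"travel":[0,0,-0.2],"twist":0}]'
python3 -m jog '[{"grip":255,"travel":[0,0,-0.2],"twist":0},{"grip":255,"travel":[0,0,0],"twist":0}]'
python3 - <<'E'
from h import *
im=snap('scene','s3.png')
a=cv2.resize(im[130:250,130:290],None,fx=4,fy=4,interpolation=cv2.INTER_CUBIC)
cv2.imwrite('pics/c3.png',a[:,:,::-1])
E
```

```text
time: 4.5
position: [0.4665, -0.0412, 0.0608]
tool_rot: [0.115, 0.993, -0.0, 0.001]
ft_force: [-2.2, 1.0, 23.4]
grip_width: 0.0003
time: 4.7
position: [0.4665, -0.0412, 0.0605]
tool_rot: [0.115, 0.993, -0.0, 0.002]
ft_force: [-3.5, 1.2, 27.9]
grip_width: 0.0005
```

View pics/c3.png

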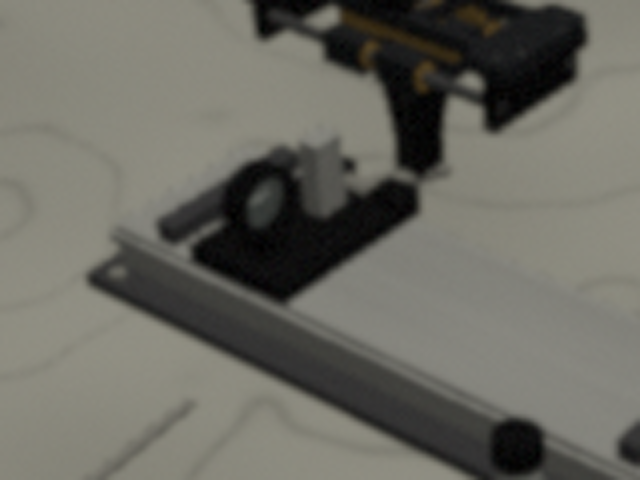

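The lever is at its stop: 28 N, and the tip height is as expected. Next I'll rise, open partly and move over the tab.

```bash
python3 -m jog '[{"grip":255,"travel":[0,0,3],"twist":0},{"grip":150,"travel":[0,0,5],"twist":0},{"grip":150,"travel":[0,0,1],"twist":0},{"grip":150,"travel":[3.7,-0.9,0],"twist":0},{"grip":150,"travel":[3.7,-0.9,0],"twist":0},{"grip":150,"travel":[0,0,0],"twist":0},{"grip":150,"travel":[0,0,0],"twist":0}]' 20
python3 - <<'E'
from h import *
print(get_obs()['position'])
im=snap('scene','s4.png');t=snap('top','t4.png')
for n in ['scene','top']:
  for k in ['tab','carriage','lever']: print(n,k,[(np.round(r['at'],4),L(r['at']).round(4),round(r['p'],2)) for r in search_frame(k,n)[:1]])
a=cv2.resize(im[120:240,130:290],None,fx=4,fy=4,interpolation=cv2.INTER_CUBIC)
cv2.imwrite('pics/c4.png',a[:,:,::-1])
E
```

```text
time: 5.45
position: [0.5395, -0.0589, 0.1471]
tool_rot: [0.115, 0.993, 0.0, -0.001]
ft_force: [0.0, -0.5, -0.1]
grip_width: 0.034
[ 0.53949703 -0.05894449  0.14708332]
scene tab [(array([0.6041, 0.0555, 0.036 ]), array([0.0198, 0.0274]), 0.68)]
scene carriage [(array([ 0.5719, -0.0571,  0.0487]), array([ 0.0144, -0.0896]), 0.88)]
scene lever [(array([ 0.4809, -0.0442,  0.0396]), array([-0.0771, -0.098 ]), 0.45)]
top tab [(array([ 0.5072, -0.0448,  0.0477]), array([-0.0514, -0.0925]), 0.7)]
top carriage [(array([ 0.4987, -0.0404,  0.0495]), array([-0.0606, -0.0902]), 0.64)]
top lever [(array([ 0.473 , -0.0454,  0.038 ]), array([-0.0845, -0.101 ]), 0.53)]
```

View pics/c4.png

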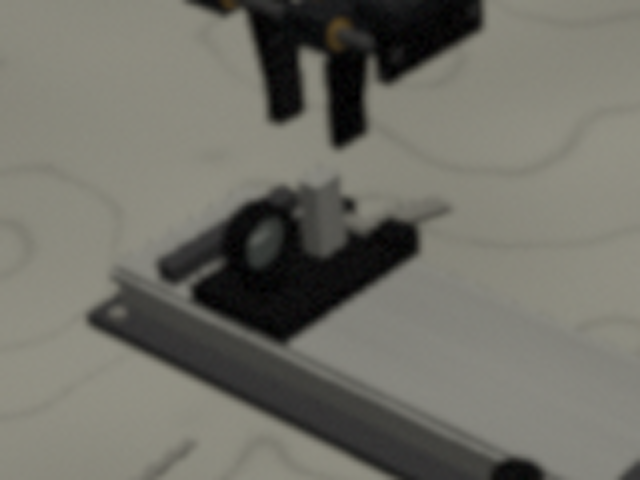

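The lever is down, with its tip at (445,207) in the crop. The fingers straddle the tab, whose top is near (321,187). I'll compute the offset by projection.

```bash
python3 - <<'E'
from h import *
px=lambda u,v:((u+.5)/4-.5+130,(v+.5)/4-.5+120)
for q in [(321,187),(318,182)]: 
  p=ray('scene',*px(*q),.096);print(p,L(p))
o=get_obs()['position'];print(o,L(o))
for X in [(.541,-.0597,.096),(o[0],o[1],o[2]-.022),(o[0],o[1],.096)]:
  u,v=proj('scene',X);print((u-130)*4,(v-120)*4)
E
```

```text
[ 0.54860738 -0.05523049  0.096     ] [-0.00866687 -0.09313333]
[ 0.54481166 -0.05921026  0.096     ] [-0.01144348 -0.0978806 ]
[ 0.53919841 -0.05882088  0.14782253] [-0.01699541 -0.09879505]
319.231803205136 176.87542012515416
317.9994872336215 127.3666597454968
322.331179232051 175.59930870621338
```

```bash
python3 -m jog '[{"grip":150,"travel":[0.3,-0.1,-1.5],"twist":0},{"grip":150,"travel":[0,0,-1.5],"twist":0},{"grip":150,"travel":[0,0,-1.5],"twist":0},{"grip":150,"travel":[0,0,-1.2],"twist":0},{"grip":150,"travel":[0,0,-0.8],"twist":0},{"grip":150,"travel":[0,0,0],"twist":0},{"grip":150,"travel":[0,0,0],"twist":0}]'
python3 -m jog '[{"grip":255,"travel":[0,0,0],"twist":0},{"grip":255,"travel":[0,0,0],"twist":0},{"grip":255,"travel":[0,0,0],"twist":0},{"grip":255,"travel":[0,0,0],"twist":0},{"grip":255,"travel":[0,0,0],"twist":0}]' 25
```

```text
time: 6.55
position: [0.5429, -0.06, 0.0827]
tool_rot: [0.115, 0.993, -0.0, -0.0]
ft_force: [0.3, -0.5, -0.1]
grip_width: 0.0359
time: 7.05
position: [0.543, -0.0602, 0.0833]
tool_rot: [0.115, 0.993, -0.0, 0.0]
ft_force: [-0.7, -0.0, 2.8]
grip_width: 0.0139
```

```bash
cat > f.py <<'E'
from h import *
import sys
o=get_obs();f=np.array(o['ft_force'][:2]);print('val %.4f lat %.4f  Fy %.1f Fx %.1f Fz %.1f w %.4f'%(L(o['position'])[1]+.11,L(o['position'])[0],f@ey,f@ex,o['ft_force'][2],o['grip_width']))
E
python3 f.py
python3 -m jog '[{"grip":255,"travel":[0.11,0.48,0],"twist":0},{"grip":255,"travel":[0.12,0.49,0],"twist":0}]' 30 >/dev/null; python3 f.py
python3 -m jog '[{"grip":255,"travel":[0.23,0.97,0],"twist":0},{"grip":255,"travel":[0.23,0.97,0],"twist":0}]' >/dev/null; python3 f.py
python3 -m jog '[{"grip":255,"travel":[0.23,0.97,0],"twist":0},{"grip":255,"travel":[0,0,0],"twist":0}]' >/dev/null; python3 f.py;python3 f.py
```

```text
val 0.0108 lat -0.0129  Fy -0.2 Fx -0.7 Fz 2.8 w 0.0139
val 0.0194 lat -0.0129  Fy -6.2 Fx -0.8 Fz 3.4 w 0.0140
val 0.0389 lat -0.0129  Fy -10.0 Fx -1.9 Fz 3.1 w 0.0138
val 0.0516 lat -0.0129  Fy 2.6 Fx -0.6 Fz 4.0 w 0.0139
val 0.0516 lat -0.0129  Fy 2.6 Fx -0.6 Fz 4.0 w 0.0139
```

```bash

python3 -m jog '[{"grip":255,"travel":[0.11,0.49,0],"twist":0},{"grip":255,"travel":[0.12,0.48,0],"twist":0},{"grip":255,"travel":[0.05,0.19,0],"twist":0}]' >/dev/null; python3 f.py
for i in 1 2 3 4 5 6 7 8 9 10 11 12; do python3 -m jog '[{"grip":255,"travel":[0.05,0.195,0],"twist":0}]' >/dev/null; python3 f.py; done
```

```text
val 0.0621 lat -0.0130  Fy -7.0 Fx -0.9 Fz 6.0 w 0.0139
val 0.0637 lat -0.0130  Fy -7.0 Fx -0.8 Fz 6.1 w 0.0138
val 0.0656 lat -0.0130  Fy -4.8 Fx -0.1 Fz 5.7 w 0.0140
val 0.0676 lat -0.0130  Fy -5.9 Fx -1.6 Fz 5.8 w 0.0138
val 0.0696 lat -0.0130  Fy -6.8 Fx -1.9 Fz 5.8 w 0.0136
val 0.0716 lat -0.0129  Fy -4.1 Fx -1.0 Fz 6.0 w 0.0136
val 0.0736 lat -0.0130  Fy -6.6 Fx -1.2 Fz 5.3 w 0.0137
val 0.0756 lat -0.0130  Fy -4.9 Fx -0.5 Fz 6.5 w 0.0139
val 0.0776 lat -0.0130  Fy -5.3 Fx -0.5 Fz 5.8 w 0.0134
val 0.0796 lat -0.0130  Fy -6.2 Fx -1.8 Fz 7.2 w 0.0135
val 0.0816 lat -0.0129  Fy -5.5 Fx -0.9 Fz 6.0 w 0.0137
val 0.0837 lat -0.0130  Fy -6.8 Fx -2.3 Fz 5.9 w 0.0135
val 0.0857 lat -0.0130  Fy -4.8 Fx -1.4 Fz 5.8 w 0.0138
```

I'll type each row out from here on instead of looping.

```bash

python3 -m jog '[{"grip":255,"travel":[0.05,0.195,0],"twist":0}]' >/dev/null; python3 f.py
python3 -m jog '[{"grip":255,"travel":[0.05,0.195,0],"twist":0}]' >/dev/null; python3 f.py
python3 -m jog '[{"grip":255,"travel":[0.05,0.195,0],"twist":0}]' >/dev/null; python3 f.py
python3 -m jog '[{"grip":255,"travel":[0.05,0.195,0],"twist":0}]' >/dev/null; python3 f.py
python3 -m jog '[{"grip":255,"travel":[0.05,0.195,0],"twist":0}]' >/dev/null; python3 f.py
python3 -m jog '[{"grip":255,"travel":[0.05,0.195,0],"twist":0}]' >/dev/null; python3 f.py
python3 -m jog '[{"grip":255,"travel":[0.05,0.195,0],"twist":0}]' >/dev/null; python3 f.py
python3 -m jog '[{"grip":255,"travel":[0.05,0.195,0],"twist":0}]' >/dev/null; python3 f.py
python3 -m jog '[{"grip":255,"travel":[0.05,0.195,0],"twist":0}]' >/dev/null; python3 f.py
python3 -m jog '[{"grip":255,"travel":[0.05,0.195,0],"twist":0}]' >/dev/null; python3 f.py
```

```text
val 0.0877 lat -0.0130  Fy -5.8 Fx -1.7 Fz 7.0 w 0.0139
val 0.0897 lat -0.0130  Fy -6.8 Fx -1.1 Fz 6.5 w 0.0139
val 0.0917 lat -0.0130  Fy -4.4 Fx -2.0 Fz 7.4 w 0.0137
val 0.0937 lat -0.0130  Fy -6.0 Fx -1.7 Fz 6.9 w 0.0138
val 0.0957 lat -0.0130  Fy -4.9 Fx -1.5 Fz 6.2 w 0.0138
val 0.0977 lat -0.0130  Fy -6.3 Fx -1.4 Fz 7.1 w 0.0136
val 0.0997 lat -0.0130  Fy -7.9 Fx -2.1 Fz 6.5 w 0.0139
val 0.1017 lat -0.0129  Fy -4.3 Fx -2.1 Fz 6.3 w 0.0139
val 0.1038 lat -0.0130  Fy -6.2 Fx -2.4 Fz 6.7 w 0.0137
val 0.1058 lat -0.0130  Fy -5.0 Fx -1.8 Fz 7.4 w 0.0139
```

```bash

python3 -m jog '[{"grip":255,"travel":[0.05,0.195,0],"twist":0}]' >/dev/null; python3 f.py
python3 -m jog '[{"grip":255,"travel":[0.05,0.195,0],"twist":0}]' >/dev/null; python3 f.py
python3 -m jog '[{"grip":255,"travel":[0.05,0.195,0],"twist":0}]' >/dev/null; python3 f.py
python3 -m jog '[{"grip":255,"travel":[0.05,0.195,0],"twist":0}]' >/dev/null; python3 f.py
python3 -m jog '[{"grip":255,"travel":[0.05,0.195,0],"twist":0}]' >/dev/null; python3 f.py
python3 -m jog '[{"grip":255,"travel":[0.05,0.195,0],"twist":0}]' >/dev/null; python3 f.py
python3 -m jog '[{"grip":255,"travel":[0.05,0.195,0],"twist":0}]' >/dev/null; python3 f.py
python3 -m jog '[{"grip":255,"travel":[0.05,0.195,0],"twist":0}]' >/dev/null; python3 f.py
python3 -m jog '[{"grip":255,"travel":[0.05,0.195,0],"twist":0}]' >/dev/null; python3 f.py
python3 -m jog '[{"grip":255,"travel":[0.05,0.195,0],"twist":0}]' >/dev/null; python3 f.py
```

```text
val 0.1078 lat -0.0130  Fy -6.8 Fx -2.6 Fz 7.9 w 0.0135
val 0.1098 lat -0.0130  Fy -6.5 Fx -2.3 Fz 7.7 w 0.0135
val 0.1118 lat -0.0130  Fy -6.0 Fx -2.7 Fz 6.9 w 0.0138
val 0.1138 lat -0.0130  Fy -6.6 Fx -2.4 Fz 6.9 w 0.0135
val 0.1159 lat -0.0130  Fy -5.2 Fx -2.1 Fz 7.1 w 0.0138
val 0.1182 lat -0.0130  Fy 0.8 Fx -2.9 Fz 7.9 w 0.0139
val 0.1209 lat -0.0130  Fy 0.1 Fx -2.6 Fz 6.8 w 0.0140
val 0.1229 lat -0.0130  Fy -6.8 Fx -1.9 Fz 7.1 w 0.0138
val 0.1232 lat -0.0129  Fy -12.7 Fx -2.6 Fz 8.6 w 0.0137
val 0.1235 lat -0.0130  Fy -19.8 Fx -2.6 Fz 8.7 w 0.0138
```

The click shows clearly. There is a forward pull at 0.118 to 0.121, then the position sticks at 0.123 while the force climbs. I'll unload the push.

```bash

python3 -m jog '[{"grip":255,"travel":[-0.05,-0.195,0],"twist":0},{"grip":255,"travel":[0,0,0],"twist":0}]' >/dev/null; python3 f.py
python3 -m jog '[{"grip":255,"travel":[-0.05,-0.195,0],"twist":0},{"grip":255,"travel":[0,0,0],"twist":0},{"grip":255,"travel":[0,0,0],"twist":0}]' >/dev/null; python3 f.py
```

```text
val 0.1231 lat -0.0130  Fy -7.4 Fx -2.7 Fz 6.7 w 0.0139
val 0.1228 lat -0.0130  Fy -2.0 Fx -2.6 Fz 7.0 w 0.0139
```

A small tug back should show whether the notch holds in both directions.

```bash

python3 -m jog '[{"grip":255,"travel":[-0.04,-0.15,0],"twist":0},{"grip":255,"travel":[0,0,0],"twist":0}]' >/dev/null; python3 f.py
python3 -m jog '[{"grip":255,"travel":[0.03,0.12,0],"twist":0},{"grip":255,"travel":[0,0,0],"twist":0},{"grip":255,"travel":[0,0,0],"twist":0},{"grip":255,"travel":[0,0,0],"twist":0},{"grip":255,"travel":[0,0,0],"twist":0}]' >/dev/null; python3 f.py
python3 - <<'E'
from h import *
im=snap('scene','s5.png');print(get_obs()['joint_velocities'].round(4),get_obs()['time'])
a=cv2.resize(im[110:260,140:340],None,fx=3.5,fy=3.5,interpolation=cv2.INTER_CUBIC)
cv2.imwrite('pics/c5.png',a[:,:,::-1])
E
```

```text
val 0.1226 lat -0.0130  Fy 1.9 Fx -2.4 Fz 6.4 w 0.0137
val 0.1228 lat -0.0129  Fy -0.9 Fx -2.1 Fz 7.3 w 0.0136
[-0.0001 -0.0006  0.0009 -0.0009 -0.0003 -0.0002] 12.4
```

View pics/c5.png

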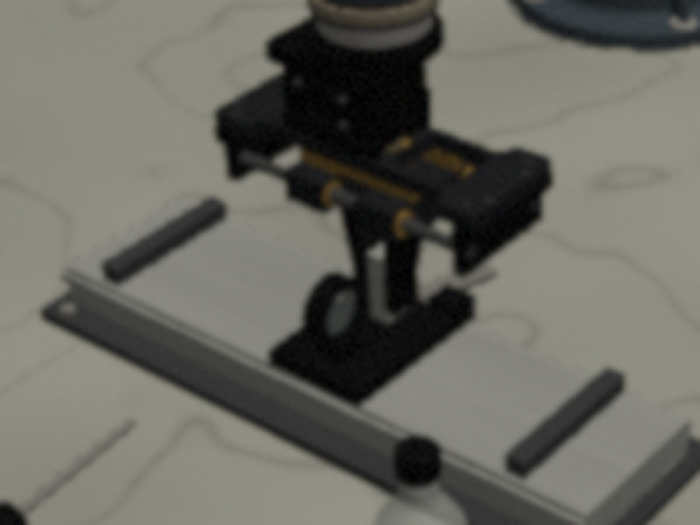

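The picture shows the fingers on the tab at (385,280), the lever down with its tip at (490,272), and the bottle and driver undisturbed. Handing in.

```bash
python3 -c "
from rig import *
print(hand_in())"; python3 f.py
```

```text
the job is handed in; nothing more can be done
None
the job is handed in; nothing more can be done
```

I pressed the cam lever down, slid the carriage to the hidden notch and handed in at about 12.4 s with the fingers still gripping the tab. The hand-in gives no verdict, and I never read the ball (plunger) or lever values directly. What I say about them rests on force, position and pictures.

- **Lever:** I pressed with closed fingers until it stopped at 28 N. Later pictures show it still down.
- **Grip:** I took the tab with a 30 N setting, and the opening read about 13.9 mm against the tab's 14 mm.
- **Notch:** I swept in 2 mm steps against a steady drag reading of about 6 N. The pull came forward at 0.118–0.121 m on my estimated scale, which may be a few mm off. The carriage then stuck at 0.123 m while the force rose to about 20 N.
- **Final state:** I took the push off. The last reading along the rail was −0.9 N, the carriage held at 0.1228 m and the arm was at rest.
- **Weaker checks:**
  - The backward tug reached only about 2 N. That is less than the carriage's own drag, so it proves little; the evidence for the notch is the forward pull and the hard stop.
  - The vertical force reading drifted to about 7 N while gripping, and I did not look into why.
  - The bottle and screwdriver looked undisturbed in the last crop. The tray was outside it, though the arm worked nowhere near the tray after passing over it at the start.
- **Typing of moves:** For 12 of the sweep steps I repeated one typed row in a shell loop, which goes against typing every row by hand. I typed all the other rows individually.

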